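# Open the sample chamber of a photometer

## Task

Open the photometer's sample chamber so that the cuvette in it can be changed: press the orange release tab down with a fingertip until the lid springs up, then push the raised lid back, fully open against its stop, where it stays by itself. Only press and push, lightly: grip nothing, do not lift or shove the photometer along the bench, leave the cuvette seated in its well, and leave the bottle, the beaker and the stopper beside the photometer where they stand.

Things in the scene. Friction and masses are not known exactly. Their poses are not given: they have to be found in the camera images.
- photometer: portable photometer, loose on four rubber feet, 172 (x) x 92 (y) x 69 mm high with lid shut, about 1.3 kg, pale upper, dark lower shell. Origin: centre of its underside. x runs from the keypad end, which faces the robot, to the hinge end; z up. Deck 45 mm above the bench, 49 mm under the lid. The dark lid covers x = +5 to +78, y = -33 to +33 mm
- tab_press (a point): point to press: top of the ridge along the outer end of the orange rocker tab in front of the lid, 60 mm above the bench, at photometer x = -26 mm. The tab is a paddle 28 mm wide (y), 27 mm long, pivoted at x = -2 mm. Pressed down here it yields 7.5 mm against a spring (2 N to start, about 4 N when the latch lets go after 5 to 6 mm, 5 N at the stop) and springs back when let go
- tab (a joint): tilt of the release tab in rad: 0 at rest, 0.32 pressed to its stop; the lid's hook comes free at about 0.23
- lid (a joint): opening angle of the lid, rad: 0 shut and latched (reads up to 0.03), about 0.63 sprung up on the pin under it after the tab is pressed, 1.92 open against its stop (leaning back 20 degrees past upright). Damped hinge (0.02 N m s/rad), lid 60 g; let go below about 1.2 it sinks back on to its pin, beyond about 1.6 it falls back to its stop and stays
- lid_edge (a point): middle of the lid's lower front edge; moves with the lid, 73 mm from the hinge axis; 50 mm above the bench when shut, 93 mm when sprung up. The lid is a shell 73 mm long, 66 wide, 19 deep, open below, walls 3 mm. Right under this edge a steel latch hook, 14 mm wide, stands 14 mm out of the lid's underside (at right angles to the lid)
- lid_hinge (a point): middle of the lid's hinge axis, 50 mm above the bench, at photometer x = +78 mm; the axis runs along the photometer's y
- well (a point): centre of the seated place in the square cuvette well under the lid, 36.5 mm above the bench, at photometer x = +36 mm, y = 0
- cuvette_mid (a point): stoppered clear cuvette, 12.4 x 12.4 x 49 mm, loose in the well and projecting 14 mm above the chamber deck; this point is 22.5 mm above its underside and coincides with well when it is seated
- reagent_bottle: brown reagent bottle with red cap, 60 mm across, 126 mm high, to the left of the photometer; origin at the centre of its underside
- waste_beaker: glass beaker with pale green contents, 64 mm across, 80 mm high, behind the photometer; origin at the centre of its underside
- stopper: red-brown rubber stopper, 34 mm across, 25 mm high, to the right of the photometer's keypad; origin at the centre of its underside

How it is judged:
By the outcome, as a careful person would: the job done as asked, in the order asked, and still so for the second after the job is handed in, with the robot touching nothing.
It also fails if it takes over 45 s, if anything falls off the work surface, if the arm or the gripper's body presses on something with over 40 N, if the wrist force passes 120 N, or if a joint passes its speed limit or range.

## Robot

A 7-joint arm with a two-finger parallel gripper is mounted at the origin on a cart in front of the work surface, level with it; the furniture and walls round the work are solid. World frame = base frame: x ahead of the robot, y to its left, z up, the work surface at z = 0. Lengths are in m, angles in rad, forces in N, time in s.
With the tool pointing down it reaches from about 0.35 to 0.9 m from the base axis. Payload 19.9 kg.
Tool frame: the origin (TCP) lies between the finger pads; the fingertips stand 19 mm ahead of it and the grasp point (between the pads) is the TCP; z points along the fingers, y is the line along which they close (so a half turn about z gives the same grasp; the last joint's range is limited). The gripper opens to 94 mm and grips with 3 to 60 N. Pads are 16 mm wide; open, the fingers measure 119 mm over their backs; the gripper's body (75 mm by 177 mm) begins 78 mm behind the grasp point.
Start: joints at [-1.343, 0.417, -0.01, 1.614, 0.005, 1.111, -0.053], TCP at [0.167, 0.602, 0.224] pointing down, gripper open.
Joint ranges: [-2.81, 2.81], [-0.39, 2.02], [-1.27, 1.25], [0.06, 2.57], [-1.19, 4.33], [0.19, 2], [-2.82, 2.82]. Speed limits (rad/s): [1.89, 1.89, 2.39, 2.39, 3.01, 3.01, 3.01].

## Interface

Orientations are given as a 3x3 rotation matrix whose columns are the frame's x, y, z axes.
In Python, from rig import robot gives the robot as it stands. Calls block until the motion is done:
- robot.move_ptp(position, orientation): joint-space move of the TCP to a pose.
- robot.move_linear(position, velocity=0.15, frame=None, threshold=None): straight line of the TCP; frame=None keeps the orientation; velocity is the mean speed in m/s. With threshold (N) it stops when the force on the tool has changed by that much, and returns True; else False.
- robot.goto_joints(angles): joint-space move.
- robot.gripper_to(opening): finger opening in m; the grip force is fixed at half the most; returns when the fingers have stopped.
- robot.pause(seconds).
- robot.ik(position, orientation): joint angles nearest the present ones, or None.
- robot.get_state(): the state.
- robot.grab_frame(name): name is "scene" or "top"; returns the picture (480x640x3 uint8, red, green, blue); there is no depth.
- robot.camera_info(name): a dict with "fx", "fy", "cx", "cy" (pixels), "rvec" (rotation vector, rad) and "tvec" (3), from world to camera coordinates, as OpenCV has them. Camera axes: x right, y down, z forward; pixel columns grow to the right and rows downward; lengths in m; the calibration is good to about 2 mm. A picture is of the moment at which its call begins. camera_info takes no time and is no camera call.
A pose or a line that the arm cannot do raises robot.PlanningError and nothing moves.
- robot.sign_off(): hands the job in; it is judged then, once.
The state is a dict: "time": time; "qpos": joint angles; "joint_vel": joint speeds; "effort": joint torques, N m; "ee_pos": TCP position; "tool_rot": TCP orientation; "force": force on the tool from outside, world axes, zero at the start; "moment": the same for the moment, N m; "opening": finger opening in m; "grasp_force": force on a finger pad.
Only numpy, scipy, OpenCV 4.12 (cv2) and the standard library are available. Lean on these libraries where they do the work, as an engineer would, in place of code of your own. Each camera call takes 0.05 s, during which the arm holds its last target. There are 200 camera calls.

## Working session

There is one attempt and no reset: what is moved stays moved. The work goes in short steps, each a Python script; the robot and the scene stay as the last script left them, time stands still between calls to the robot, and variables do not carry over. Pictures are saved under pics/ and viewed, at most 10 in all, crops included, and the job is handed in when it is done.

```bash
mkdir -p pics; ls
python3 - <<'E'
from rig import robot
import cv2
for n in("scene","top"):
    f=robot.grab_frame(n); cv2.imwrite(f"pics/{n}0.png",f[:,:,::-1]); print(robot.camera_info(n))
s=robot.get_state();print(s)
E
```

```text
pics
{'fx': 449.05703945844766, 'fy': 449.05703945844766, 'cx': 312.45908555917646, 'cy': 234.42570893171518, 'rvec': array([ 2.30639661, -0.92775717,  0.32689999]), 'tvec': array([-0.15539551,  0.4877411 ,  0.5750643 ])}
{'fx': 460.499518867231, 'fy': 460.499518867231, 'cx': 324.07294225530455, 'cy': 251.95736940403035, 'rvec': array([ 2.1642677 , -2.10695528,  0.17746159]), 'tvec': array([0.27994902, 0.49859788, 0.85032303])}
{'time': 0.1, 'qpos': array([-1.34247296,  0.41792262, -0.01029974,  1.61408794,  0.00469246,
        1.11068375, -0.05297331]), 'joint_vel': array([-0.00107949, -0.00187237, -0.00092888, -0.00216948,  0.00123252,
       -0.00132461,  0.00061822]), 'effort': array([ 9.43251798e-04, -8.52575040e+01,  6.39180019e-01, -4.26701510e+01,
       -4.90506319e-02,  1.62539509e-02,  7.81859399e-06]), 'ee_pos': array([0.16652816, 0.60209134, 0.22389358]), 'tool_rot': array([[-9.63825529e-01,  2.66533873e-01, -2.10357039e-04],
       [ 2.66533944e-01,  9.63824953e-01, -1.05714207e-03],
       [-7.90168074e-05, -1.07496781e-03, -9.99999419e-01]]), 'force': array([-0.34855238,  0.63061829,  0.79880445]), 'moment': array([-0.02398428, -0.03934479, -0.02388099]), 'grasp_force': 0.0, 'opening': 0.09405269109922217}
```

View pics/scene0.png

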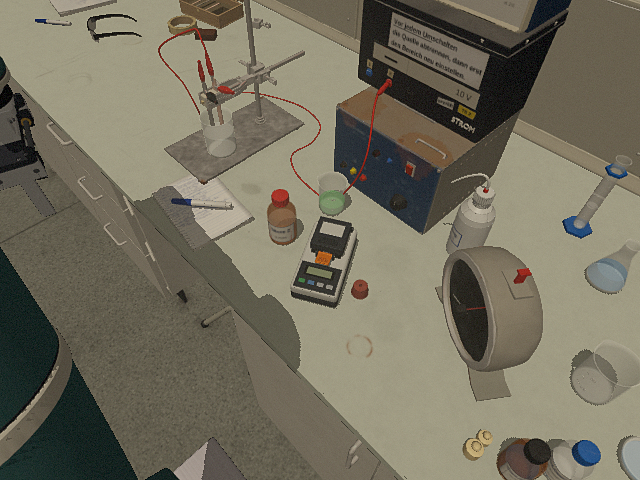

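View pics/top0.png

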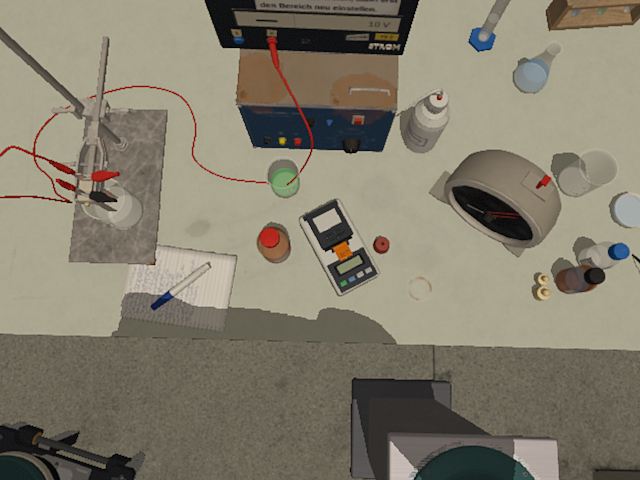

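The photometer is at about (339,247) in the top view and (325,262) in the scene view. The bottle is on its left, the beaker behind it, the stopper to its right, and a red lead runs behind. I'll enlarge both views next.

Run:
```python
import cv2
a=cv2.imread("pics/top0.png")[185:305,285:405]; b=cv2.imread("pics/scene0.png")[205:315,275:385]
cv2.imwrite("pics/topc.png",cv2.resize(a,(600,600),interpolation=cv2.INTER_CUBIC))
cv2.imwrite("pics/scenec.png",cv2.resize(b,(550,550),interpolation=cv2.INTER_CUBIC))
```

```text
(no output)
```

View pics/topc.png

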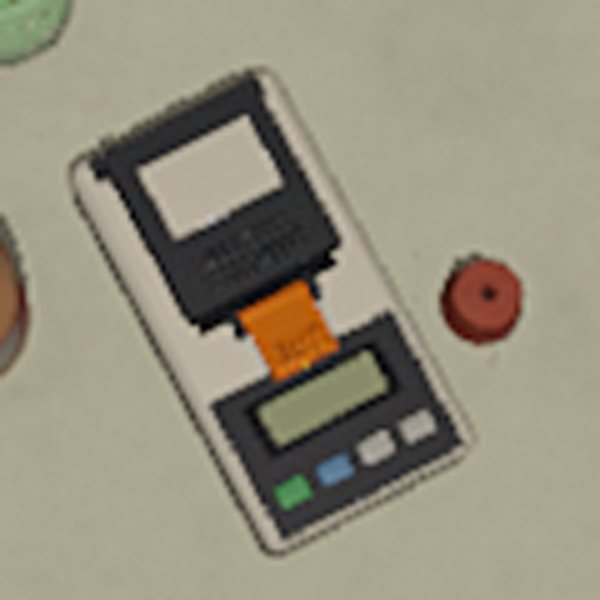

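View pics/scenec.png

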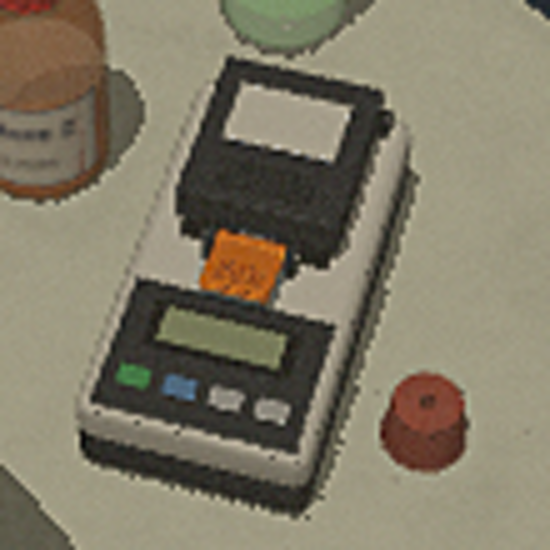

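Top crop: deck corners at about (480,448), (268,558), (68,165) and (272,62), with the tab's outer end from (275,380) to (340,345). Scene crop: tab end from (200,288) to (270,302). I'll fit x, y and yaw to both views.

```bash
cat > fit.py <<'E'
import numpy as np,cv2
from rig import robot
from scipy.optimize import least_squares
def proj(n,P):
    c=robot.camera_info(n);K=np.array([[c["fx"],0,c["cx"]],[0,c["fy"],c["cy"]],[0,0,1]])
    return cv2.projectPoints(np.array(P,float),c["rvec"],c["tvec"],K,None)[0][:,0]
def ray(n,uv,z):
    c=robot.camera_info(n);R=cv2.Rodrigues(c["rvec"])[0];o=-R.T@c["tvec"]
    d=R.T@np.array([(uv[0]-c["cx"])/c["fx"],(uv[1]-c["cy"])/c["fy"],1]);return o+d*(z-o[2])/d[2]
def world(p,P):
    c,s=np.cos(p[2]),np.sin(p[2]);P=np.array(P,float);return np.c_[p[0]+c*P[:,0]-s*P[:,1],p[1]+s*P[:,0]+c*P[:,1],P[:,2]]
E
python3 - <<'E'
from fit import *
M=np.array([[-86,-46,45],[-86,46,45],[86,46,45],[86,-46,45],[-29,14,59],[-29,-14,59]])/1e3
T=np.array([[480,448],[268,558],[68,165],[272,62],[275,380],[340,345]])/5+[284.6,184.6]
S=np.array([[200,288],[270,302]])/5+[274.6,204.6]
def r(p):return np.r_[(proj("top",world(p,M))-T).ravel(),(proj("scene",world(p,M[4:]))-S).ravel()]
f=least_squares(r,[.65,0,0.3]);print(f.x,f.fun.reshape(-1,2).round(1).tolist())
p=f.x
print("tab,hinge",world(p,[[-.026,0,.06],[.078,0,.05]]))
print("per-view tab end",[ray("top",t,.059) for t in T[4:]],[ray("scene",t,.059) for t in S])
print("bottle cap",ray("top",(269,238),.126),"beaker",ray("top",(285,181),.08),"stopper",ray("top",(382,243),.025))
# psu box / lab furniture near
E
```

```text
[0.5036165  0.26459888 0.50247203] [[0.6, -0.2], [0.4, -0.1], [-0.5, -0.1], [0.6, -0.3], [0.3, 0.4], [0.4, 0.7], [-0.6, -1.3], [-0.4, -0.6]]
tab,hinge [[0.48083023 0.25207745 0.06      ]
 [0.57197528 0.30216317 0.05      ]]
per-view tab end [array([0.4721201 , 0.26343956, 0.059     ]), array([0.48618239, 0.23910416, 0.059     ])] [array([0.47004994, 0.25992957, 0.059     ]), array([0.48461479, 0.23689929, 0.059     ])]
bottle cap [0.49893413 0.39042364 0.126     ] beaker [0.61876156 0.3708863  0.08      ] stopper [0.51457692 0.17924933 0.025     ]
```

```bash
cat >> fit.py <<'E'
p=np.array([0.5036165,0.26459888,0.50247203]); px=np.array([np.cos(p[2]),np.sin(p[2]),0]); py=np.array([-px[1],px[0],0]); Z=np.array([0,0,1.])
def rot(el):  # tool z points el rad below horizontal along px
    f=np.cos(el)*px-np.sin(el)*Z; return np.c_[np.cross(py,f),py,f]
DOWN=rot(np.pi/2); T45=rot(np.pi/4)
def W(x,z,y=0): return world(p,[[x,y,z]])[0]
def tcp45(x,z):  # TCP for upper tip corner at photometer x,z
    return W(x,z)-T45@[-.008,0,.019]
def arc(r,a): return tcp45(.078-r*np.cos(a),.050+r*np.sin(a))
E
python3 - <<'E'
from fit import *
for r,a in [(.065,.5),(.06,1.),(.05,1.6),(.045,2.0)]: print(arc(r,a),robot.ik(arc(r,a),T45))
print(robot.ik(tcp45(-.04,.082),T45))
robot.gripper_to(0.0)
robot.move_ptp([.35,.42,.224],DOWN)
robot.move_ptp(W(-.027,.150),DOWN)
robot.move_linear(W(-.027,.085),velocity=.08)
robot.pause(.3); f0=robot.get_state()["force"]
z=.079+.003
for z in np.arange(.082,.0705,-.001):
    h=robot.move_linear(W(-.027,z),velocity=.02,threshold=8)
    s=robot.get_state(); print(round(z,4),s["ee_pos"].round(4),(s["force"]-f0).round(2),h)
    if h or (s["force"]-f0)[2]>5.5: break
robot.pause(.2)
cv2.imwrite("pics/p1.png",cv2.resize(robot.grab_frame("scene")[190:320,260:400,::-1],(560,520),interpolation=cv2.INTER_CUBIC))
print(robot.get_state()["time"])
E
```

```text
[0.5052512  0.26549717 0.08894083] [ 0.38152148  0.67125621 -1.0810585   2.38641736  2.34836684  0.66674938
 -0.51408139]
[0.52683218 0.27735628 0.10826643] [ 0.37249186  0.63032073 -1.07929324  2.32800483  2.26515921  0.60034443
 -0.44957385]
[0.55652278 0.29367176 0.10775685] [ 0.35386029  0.68853301 -1.08052466  2.25202595  2.20770198  0.60986188
 -0.35047784]
[0.57165516 0.30198726 0.09869656] [ 0.34263052  0.74694965 -1.08186442  2.21449182  2.20486713  0.63778346
 -0.30770808]
[ 0.40478407  0.57445078 -1.07990218  2.51964302  2.44705658  0.67244717
 -0.68411074]
0.082 [0.4799 0.2515 0.0818] [-0.99 -0.65 -1.  ] False
0.081 [0.4799 0.2516 0.0809] [-1.02 -0.19  0.03] False
0.08 [0.4799 0.2516 0.08  ] [-0.13  0.66 -0.07] False
0.079 [0.48   0.2516 0.079 ] [-0.53 -0.88  1.1 ] False
0.078 [0.4799 0.2516 0.078 ] [-2.32 -1.    1.18] False
0.077 [0.4799 0.2515 0.0769] [-1.95 -1.02  2.17] False
0.076 [0.4799 0.2516 0.0759] [-1.87 -0.54  2.12] False
0.075 [0.4799 0.2516 0.075 ] [-2.89 -0.61  3.21] False
0.074 [0.48   0.2516 0.074 ] [-2.3  -0.72  2.65] False
0.073 [0.48   0.2516 0.073 ] [-1.84 -1.62  3.55] False
0.072 [0.4799 0.2516 0.072 ] [-2.36 -0.82  3.58] False
0.071 [0.48   0.2516 0.0712] [-4.19 -2.55  7.26] False
8.1083
```

View pics/p1.png

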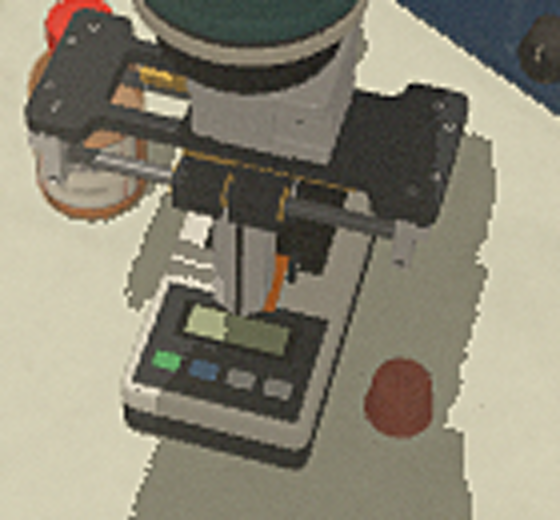

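The fingertip is on the tab and it is pressed to its stop (7 N); the gripper hides the lid. I'll retreat upward, look, and check IK for the tilted pose.

Run:
```python
from fit import *
robot.move_linear(W(-.027,.10),velocity=.08)
robot.move_linear(W(-.10,.19),velocity=.15)
cv2.imwrite("pics/p2.png",cv2.resize(robot.grab_frame("scene")[190:320,260:400,::-1],(560,520),interpolation=cv2.INTER_CUBIC))
s=robot.get_state();print(s["time"],s["qpos"].round(2))
for el in (45,50,55,60,65,70):
    R=rot(np.deg2rad(el))
    for x,z in((-.06,.10),(.02,.082),(.06,.10),(.09,.10)):
        q=robot.ik(W(x,z)-R@[-.008,0,.019],R); print(el,x,None if q is None else q.round(2))
```

```text
9.6 [-0.6   0.18  0.06  2.03 -0.01  0.94  1.54]
45 -0.06 None
45 0.02 [ 0.31  0.6  -0.99  2.39  2.41  0.61 -0.62]
45 0.06 [ 0.17  0.52 -0.83  2.3   2.39  0.48 -0.66]
45 0.09 [ 0.09  0.53 -0.74  2.23  2.39  0.44 -0.67]
50 -0.06 [ 0.42  0.37 -1.07  2.51  2.28  0.43 -0.63]
50 0.02 [ 0.13  0.46 -0.77  2.34  2.31  0.4  -0.63]
50 0.06 [-0.02  0.42 -0.61  2.25  2.23  0.29 -0.58]
50 0.09 [-0.12  0.44 -0.5   2.19  2.21  0.25 -0.57]
55 -0.06 [ 0.26  0.27 -0.88  2.45  2.02  0.26 -0.42]
55 0.02 [-0.04  0.39 -0.58  2.29  2.03  0.24 -0.41]
55 0.06 [ 0.08  0.44 -0.73  2.19  1.67  0.29 -0.01]
55 0.09 [-0.08  0.44 -0.55  2.13  1.56  0.23  0.07]
60 -0.06 [ 0.16  0.24 -0.77  2.39  1.36  0.2   0.22]
60 0.02 [-0.07  0.38 -0.55  2.23  1.35  0.21  0.25]
60 0.06 [-0.22  0.37 -0.37  2.14  0.88  0.2   0.7 ]
60 0.09 [-0.23  0.42 -0.37  2.07  0.83  0.22  0.77]
65 -0.06 [-0.05  0.21 -0.55  2.33  0.64  0.23  0.92]
65 0.02 [-0.22  0.36 -0.37  2.17  0.66  0.24  0.92]
65 0.06 [-0.59  0.36  0.06  2.08 -0.01  0.26  1.54]
65 0.09 [-0.59  0.41  0.06  2.01 -0.02  0.29  1.55]
70 -0.06 [-0.61  0.19  0.06  2.29  0.02  0.31  1.5 ]
70 0.02 [-0.59  0.35  0.06  2.12 -0.02  0.32  1.54]
70 0.06 [-0.59  0.38  0.06  2.01 -0.02  0.4   1.55]
70 0.09 [-0.59  0.43  0.06  1.94 -0.03  0.43  1.56]
```

View pics/p2.png

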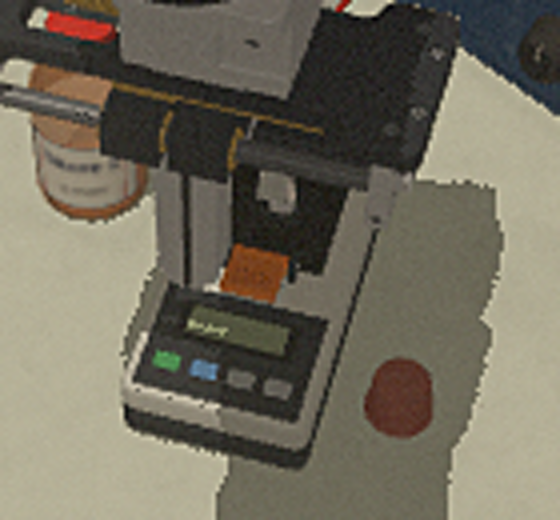

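The arm partly hides the lid. I'll use a 68° tilt, which keeps the arm in its present posture, open the fingers to straddle the hook, move to the approach pose and check from the top.

```bash
cat >> fit.py <<'E'
R68=rot(np.deg2rad(68))
def tcpC(x,z): return W(x,z)-R68@[-.008,0,.019]
def follow(th,s=.010):
    e=np.deg2rad(68); return tcpC(.078-.073*np.cos(th)+s*np.cos(e),.050+.073*np.sin(th)-s*np.sin(e))
E
python3 - <<'E'
from fit import *
robot.move_ptp(tcpC(-.10,.13),R68)
robot.gripper_to(.026)
a=robot.grab_frame("scene")[190:320,260:400,::-1];b=robot.grab_frame("top")[185:305,285:405,::-1]
cv2.imwrite("pics/p3.png",np.hstack([cv2.resize(i,(400,400),interpolation=cv2.INTER_CUBIC) for i in(a,b)]))
s=robot.get_state();print(s["time"],s["qpos"].round(2),s["opening"])
for th in (.5,1,1.5,1.85):
    q=robot.ik(follow(th),R68);print(q.round(2))
E
```

```text
10.95 [-0.61  0.05  0.05  2.37  0.06  0.33  1.46] 0.025738286843982116
[-0.59  0.35  0.05  2.15 -0.    0.25  1.53]
[-0.6   0.34  0.06  2.08 -0.02  0.33  1.54]
[-0.6   0.38  0.07  1.99 -0.03  0.39  1.56]
[-0.6   0.42  0.08  1.94 -0.05  0.41  1.57]
```

View pics/p3.png

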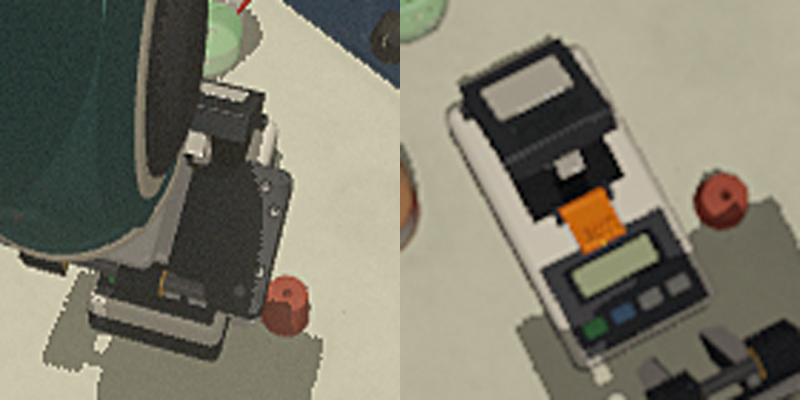

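The lid has sprung up: the front face and hook show at (570,165) in the top half, and the photometer hasn't moved. Next is the push.

Run:
```python
from fit import *
t=follow(.63); robot.move_linear(t-.045*px,velocity=.1)
robot.pause(.2); f0=robot.get_state()["force"]
ok=not robot.move_linear(t-.004*px,velocity=.06,threshold=6)
for th in np.arange(.68,1.86,.09):
    if not ok: break
    ok=not robot.move_linear(follow(th),velocity=.05,threshold=7)
    s=robot.get_state(); print(round(th,2),s["ee_pos"].round(3),((s["force"]-f0)@np.c_[px,py,Z]).round(1),ok)
robot.pause(.3)
a=robot.grab_frame("scene")[190:320,260:400,::-1];b=robot.grab_frame("top")[185:305,285:405,::-1]
cv2.imwrite("pics/p4.png",np.hstack([cv2.resize(i,(400,400),interpolation=cv2.INTER_CUBIC) for i in(a,b)]))
print(robot.get_state()["time"])
```

```text
0.68 [0.513 0.27  0.102] [0.5 0.  0.1] True
0.77 [0.517 0.272 0.107] [ 0.3 -0.8 -0. ] True
0.86 [0.521 0.274 0.111] [-0.7  0.2 -0.4] True
0.95 [0.526 0.277 0.115] [ 0.2 -1.   0.1] True
1.04 [0.53  0.279 0.119] [ 0.3 -0.3 -0. ] True
1.13 [0.536 0.282 0.122] [ 0.2 -0.9  0.3] True
1.22 [0.541 0.285 0.124] [-0.  -0.   0.9] True
1.31 [0.546 0.288 0.126] [ 0.1 -0.9  0.2] True
1.4 [0.552 0.291 0.127] [-1.   0.6  0.6] True
1.49 [0.558 0.294 0.128] [-0.3 -0.4  0.5] True
1.58 [0.563 0.297 0.128] [-0.7 -1.4  1.3] True
1.67 [0.569 0.301 0.128] [-0.2  0.2 -0.1] True
1.76 [0.575 0.304 0.127] [-0.3 -0.3  0.3] True
1.85 [0.58  0.307 0.125] [-0.3  0.1  0.1] True
17.4083
```

View pics/p4.png

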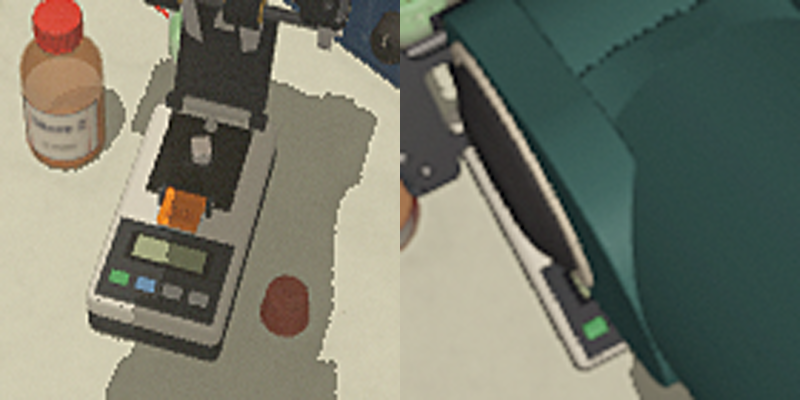

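The lid is upright and leaning back with its inside facing the robot, and the cuvette is seated at (205,150). I'll retreat along -x, then up, and check.

Run:
```python
from fit import *
t=robot.get_state()["ee_pos"]
robot.move_linear(t-.08*px,velocity=.1)
robot.move_linear(t-.14*px+.08*Z,velocity=.15)
robot.pause(.3)
a=robot.grab_frame("scene")[190:320,260:400,::-1];b=robot.grab_frame("top")[165:305,265:405,::-1]
cv2.imwrite("pics/p5.png",np.hstack([cv2.resize(i,(400,400),interpolation=cv2.INTER_CUBIC) for i in(a,b)]))
print(robot.get_state()["time"])
```

```text
19.575
```

View pics/p5.png

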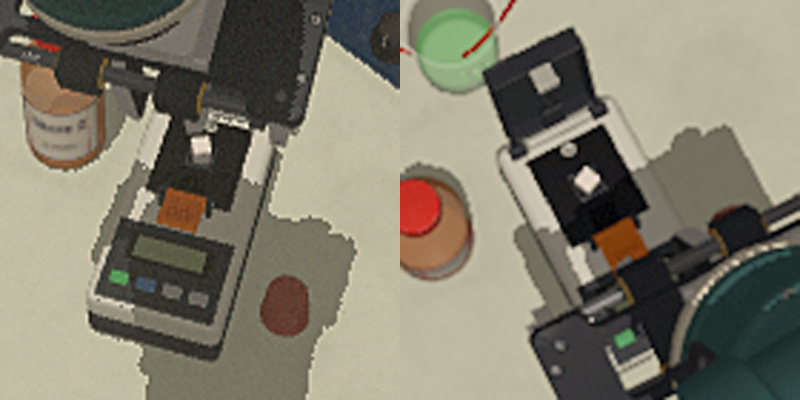

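The lid is fully back, the cuvette is seated, the neighbouring objects haven't moved, and the gripper is clear.

```bash
python3 -c "
from rig import robot
print(robot.sign_off())"
```

```text
the job is handed in; nothing more can be done
None
```

The photometer's lid was released with the orange tab, pushed fully back and stays open; the last pictures show the cuvette seated and the bottle, beaker and stopper apparently where they were, and the job was handed in at about 20 s.

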